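Close up the bearing wear tester and start it

ROBOT

A 6-joint arm with a two-finger parallel gripper is mounted at the origin on the work surface. World frame = base frame: x ahead of the robot, y to its left, z up, the work surface at z = 0. Lengths are in m, angles in rad, forces in N, time in s.
With the tool pointing down it reaches from about 0.35 to 0.775 m from the base axis. Payload 5.5 kg.
Tool frame: the origin (TCP) lies where the fingers leave the gripper's body, on its centre line; the fingertips stand env.tip_reach ahead of it and the grasp point (between the pads) lies 54 mm ahead of it (env.tip_reach is the distance from the TCP to the fingertips, in m); z points along the fingers, y is the line along which they close (so a half turn about z gives the same grasp; the last joint's range is limited). The gripper opens to 85 mm and grips with 20 to 120 N. Pads are 22 mm wide; open, the fingers measure 114 mm over their backs; the gripper's body (76 mm by 85 mm) begins 54 mm behind the grasp point. The pads swing forward as they close: fully open they stand 13 mm farther back than shut.
Start: joints at [-1.346, 0.313, 0.046, 1.304, 0, 1.431], TCP at [0.205, -0.537, 0.304] pointing down, gripper open.
Joint ranges: [-2.76, 2.76], [-0.86, 1.69], [-1.03, 1.26], [-2.2, 2.34], [-1.47, 1.5], [-3.14, 3.14]. Speed limits (rad/s): [2.57, 2.57, 3.14, 3.14, 3.14, 3.14].

INTERFACE

Orientations are given as a unit quaternion [w, x, y, z].
In Python, from workcell import status, optics, hand_in, env gives the robot as it stands.
- The arm moves only by the shell command python3 -m handwheel 'ROWS' [FORCE]. ROWS is a JSON object whose one key "deltas" holds a list of rows, each a list of 5 numbers: the opening, from -1 (shut) to 1 (fully open), then the shift along the tool's x, y, z in units of 40 mm (1.0 is 40 mm), then the turn about the tool's z in units of 10 degrees (1.0 is 10 degrees). In form: {"deltas": [[jaw, x, y, z, roll], ...]}. A call has 1 to 20 rows; each row shifts and turns the commanded pose from where the row before left it, along the tool's axes as they then stand; what a row does not reach is not made up. A row lasts 1/8 s, in which the tool goes at most 62.5 mm and 10.7 degrees, less where a joint would pass 70% of its speed; a pose out of reach is approached as far as the arm can. A call is refused whole if a number of a shift passes 1 or a number of a turn 1, either way. A call with a gripper value outside its range is refused whole. The fingers move at their own pace and stop on an object; FORCE is the grip in N (left out, the last holds). Time passes only in rows, so rows that do not move let the fingers close. It gives the time, the measured TCP pose, the force, the opening and the grip force at its end, in the units of the state.
- status.get_state(): the state, without advancing time (a new reading comes with each control period).
- optics.read_camera(name): name is "scene" or "top"; returns a dict with "frame" (384x512x3 uint8, red, green, blue), "depth" (384x512 float32, m along the optical axis (not along the pixel's ray), 0 where there is no reading), "vfov" (degrees; the focal length in pixels is half the picture's height over the tangent of half this angle, whatever the lens; pixels are square), "cx", "cy" (the principal point, pixels), "origin" and "attitude" of the camera in the world. Camera axes: x right, y down, z forward; pixel columns grow to the right and rows downward; lengths in m; the calibration is good to about 2 mm. A picture is of the moment at which its call begins.
- hand_in(): hands the job in; it is judged then, once.
The state is a dict: "clock": time; "joint_pos": joint angles; "qvel": joint speeds; "tau": joint torques, N m; "tcp_pos": TCP position; "orientation": TCP orientation; "wrist_force": force on the tool from outside, world axes, zero at the start; "ft_torque": the same for the moment, N m; "finger_gap": finger opening in m; "grip_force": force on a finger pad.
Only numpy, scipy, OpenCV 4.12 (cv2) and the standard library are available. Lean on these libraries where they do the work, as an engineer would, in place of code of your own. Each camera call takes 0.05 s, during which the arm holds its last target. There are 200 camera calls.

TASK

Get the green bearing tester ready and start it: with the fingertips, push the open sample drawer fully shut and push the raised yellow guard over and down until it lies fully closed on the test cup (in either order), then press the green start button all the way in and let go. Nothing is to be picked up: the test bearing rides along in its drawer. Do not press the red stop button, and leave everything else where it stands.

Things in the scene. Friction and masses are not known exactly. Their poses are not given: they have to be found in the camera images.
- tester: green bench tester, fixed to the table: a plinth 220 (x) x 500 (y) x 70 mm high. Origin: centre of its underside; its x axis points from its front (robot side, drawer) to its back, y to its left, z up. In this frame, on the plinth: open dark steel test cup x -20..80, y -150..-50, rim at z = 120 mm; grey control pod with the buttons, x -98..-38, y 30..200, top at z = 95 mm
- drawer (a joint): sample drawer under the plinth's top: how far it stands out of the plinth's front, m. 0 = fully shut, starts 0.05 to 0.075; opens along the tester's -x. It stays where it is left; about 2 N of friction plus a little damping to push it. No handle
- drawer_front (a point): centre of the outer face of the drawer's flat aluminium front: 150 mm wide (tester y), 10 to 60 mm above the table, 10 mm thick; the black finger pull is only a mark. Axes as the tester's. Shut, it is at x = -120, y = -50 mm of the tester. Behind it a tray 128 deep, 118 mm wide, inner floor 18 mm above the table, walls up to 38 mm
- guard (a joint): hinged flat guard (yellow frame with an amber window): its angle, rad. 0 = closed, lying flat on the test cup; 1.57 = straight up; starts between 1.3 and 1.75. Stiff hinge: it stays at any angle and needs 1 to 3 N at its free edge; 0.12 kg
- guard_hinge (a point): middle of the guard's hinge line, on the cup's right (-y) rim, 122 mm above the table, along the tester's x. The guard is a plate 100 mm wide along x, 106 mm from hinge to free edge, 8 mm thick, this point in its underside; closed it extends to the tester's +y, top 130 mm above the table. To the right of the hinge is only the plinth's top, 70 mm high
- guard_edge (a point): middle of the guard's free edge, on its outer face (the face that is on top when closed and looks right, to the tester's -y, when it stands up)
- tower_top (a point): centre of the top of the green tower with the gauge (fixed obstacle): 85 x 100 mm, up to 222 mm above the table. To its left stands the grey motor, 115 mm long (y) and 105 mm deep, up to 195 mm above the table
- start (a joint): green start button: how far it is pressed, m; 0 = out, 0.006 = all the way in (about 4 N); springs back
- start_top (a point): centre of the top of the green start button, 30 mm across, pressed straight down
- stop (a joint): red stop button: how far it is pressed, m; same size and spring
- stop_top (a point): centre of the top of the red stop button, 85 mm to the left (+y of the tester) of the green one
- test_bearing: loose steel bearing ring lying in the drawer, 36 mm outside, 16 mm bore, 11 mm high; origin: centre of its underside. It slides about in the drawer as that moves
- spare_ring: brass ring 40 mm across, 12 mm high, lying on the right front corner of the plinth; origin: centre of its underside
- roller_cup: clear cup of steel rollers, 80 mm across, 75 mm high, on the table before the tester; origin: centre of its underside
- tape_roll: brown ring of tape core, 90 mm across, 45 mm high, lying flat before the tester; origin: centre of its underside
- carton_a: black and yellow carton with an orange patch, 60 x 90 x 170 mm high, on the left; origin: centre of its underside
- carton_b: the same carton with a green patch, on the left; origin: centre of its underside
- oil_jug: yellow jug with a black cap, 70 x 130 x 203 mm high, on the left; origin: centre of its underside
- case_stack: stack of flat orange and white cases, 100 x 90 x 60 mm high, on the right; origin: centre of its underside
There are look-alikes about, which are no part of the job. Of the things that look like the case_stack, take the one that is nearest to the robot's base at the start.

How it is judged:
By the outcome, as a careful person would: the job done as asked, in the order asked, and still so for the second after the job is handed in, with the robot touching nothing.
It also fails if it takes over 54 s, if anything falls off the work surface, if the arm or the gripper's body presses on something with over 40 N, if the wrist force passes 120 N, or if a joint passes its speed limit or range.

## Working session

There is one attempt and no reset: what is moved stays moved. The work goes in short steps, Python scripts to look and compute and a shell command to move; the robot and the scene stay as the last step left them, time stands still between calls to the robot, and variables do not carry over. Pictures are saved under pics/ and viewed, at most 10 in all, crops included, and the job is handed in when it is done.

```bash
mkdir -p pics; ls
cat > h.py <<'E'
import numpy as np, cv2
from scipy.spatial.transform import Rotation as R
from workcell import status, optics, env
def rot(a):
    a=np.array(a,float)
    return a if a.shape==(3,3) else R.from_quat(np.r_[a[1:],a[0]]).as_matrix()
def cam(n):
    c=optics.read_camera(n); h,w=c['depth'].shape
    f=h/2/np.tan(np.radians(c['vfov'])/2)
    v,u=np.mgrid[:h,:w]; d=c['depth']
    P=np.stack([(u-c['cx'])/f*d,(v-c['cy'])/f*d,d],-1)@rot(c['attitude']).T+np.array(c['origin'])
    P[d==0]=np.nan
    return c,P
E
python3 - <<'E'
from h import *
print(status.get_state(), env.tip_reach)
for n in('scene','top'):
    c,P=cam(n); print(n,c['vfov'],c['cx'],c['cy'],c['origin'],c['attitude'])
    cv2.imwrite(f'pics/{n}0.png',cv2.resize(c['frame'][:,:,::-1],(800,600)))
    np.savez(f'{n}0.npz',P=P,f=c['frame'])
E
```

```text
pics
{'clock': 0.0, 'joint_pos': array([-1.34560720e+00,  3.14020645e-01,  4.49935226e-02,  1.30360452e+00,
        2.60147397e-05,  1.43117854e+00]), 'qvel': array([ 4.35897820e-04, -8.05360405e-04,  4.30256078e-04, -1.11300446e-03,
        8.11990547e-06, -7.52214919e-04]), 'tau': array([-4.06003128e-04, -4.80633795e+01,  2.98531061e+01,  1.94634777e-02,
       -2.92445366e-04, -1.19373260e-05]), 'tcp_pos': array([ 0.20504503, -0.53679844,  0.30300318]), 'orientation': array([-9.17374313e-04,  9.83410149e-01,  1.81393594e-01, -2.62551628e-05]), 'wrist_force': array([-0.4613776 , -0.47997249, -0.21158206]), 'ft_torque': array([-0.02774962,  0.03314739,  0.00057102]), 'grip_force': 0.0, 'finger_gap': 0.08511404890237668} 0.0726
scene 48.21889257763726 254.31796721711822 188.12461971460218 [ 1.79222922 -0.52167148  1.47820792] [-0.31723927  0.7363556   0.55322664 -0.22600874]
top 42.20632129024967 255.94037476020733 188.73125544353783 [ 0.26770819 -0.08025599  1.86556119] [-0.0425018   0.70816541 -0.70298815  0.05003006]
```

View pics/scene0.png

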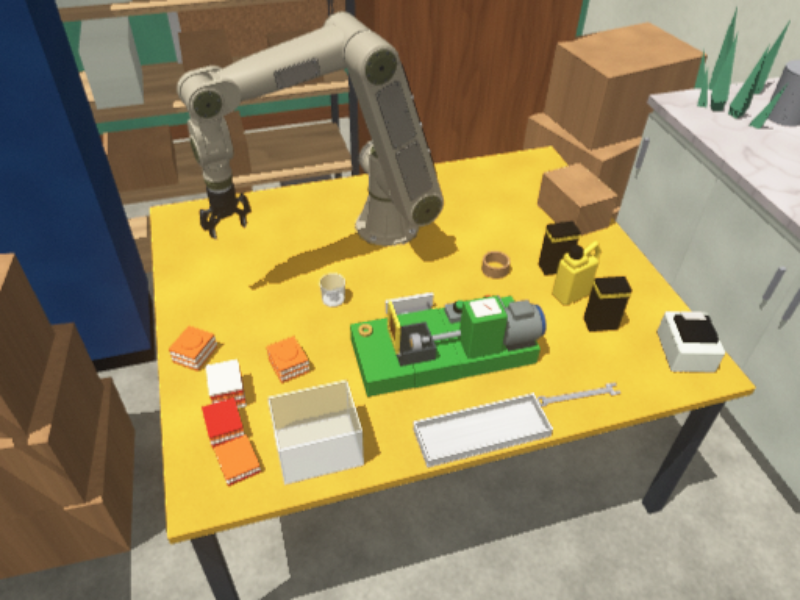

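View pics/top0.png

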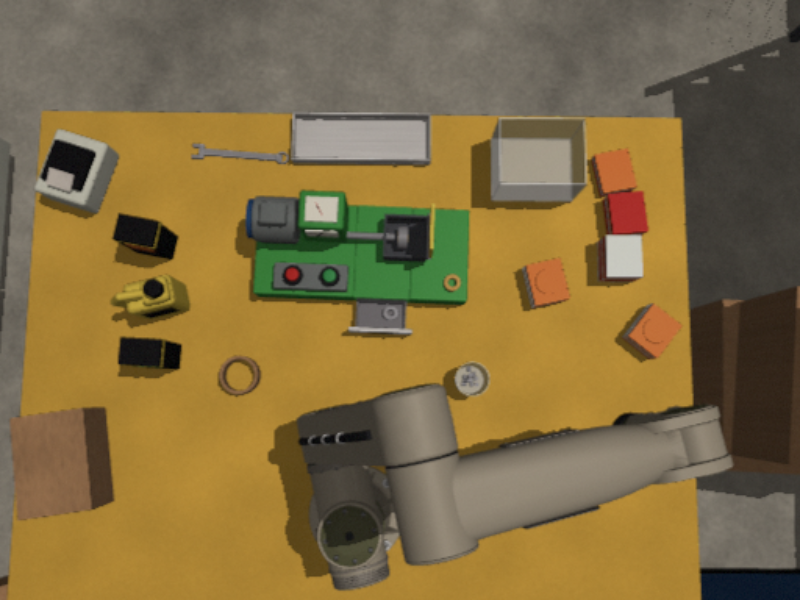

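The top view shows the tester's plinth spanning about (253..470, 205..303). Start is at (330,275), stop at (291,274), the drawer front at (379,331) and the guard edge-on at (432,227). The cup of rollers (471,379) and tape (240,375) stand in front of it. Next I measure these.

```bash
python3 - <<'E'
from h import *
D={n:np.load(n+'0.npz') for n in('top','scene')}
for n in D:
    P=D[n]['P'];f=D[n]['f'];hsv=cv2.cvtColor(f,cv2.COLOR_RGB2HSV);H,S,V=[hsv[...,i].astype(int) for i in range(3)]
    reg=(P[...,0]>.25)&(P[...,0]<.85)&(P[...,1]>-.4)&(P[...,1]<.4)
    z=P[...,2]
    g=reg&(H>45)&(H<75)&(S>120)&(abs(z-.07)<.006)
    pts=P[g][:,:2].astype(np.float32)
    r=cv2.minAreaRect(pts); print(n,'plinth',g.sum(),r,np.median(z[g]))
    # box corners
    print(cv2.boxPoints(r).round(4).tolist())
    def rep(nm,m):
        q=P[m]
        if len(q): print(n,nm,len(q),'med',np.median(q,0).round(4),'min',np.percentile(q,3,axis=0).round(4),'max',np.percentile(q,97,axis=0).round(4))
    rep('red',reg&((H<8)|(H>172))&(S>120)&(z>.09)&(z<.125)&(P[...,1]>-.1))
    rep('greenbtn',reg&(H>45)&(H<95)&(S>80)&(z>.085)&(z<.125))
    rep('tower',reg&(z>.21)&(z<.235))
    rep('guard',reg&(H>15)&(H<32)&(S>120)&(z>.13)&(z<.26)&(P[...,1]<0)&(P[...,0]>.45))
    rep('gtop',reg&(H>15)&(H<32)&(S>120)&(z>.215)&(z<.26)&(P[...,1]<0)&(P[...,0]>.45))
    rep('drawer',reg&(S<60)&(z>.052)&(z<.066)&(P[...,1]<0.05)&(P[...,1]>-.2))
    rep('cup',reg&(z>.06)&(z<.085)&(P[...,1]<-.15)&(P[...,0]<.48))
E
python3 - <<'E'
import cv2
a=cv2.imread('pics/top0.png')
import numpy as np
D=np.load('top0.npz');f=D['f'][120:220,150:310,::-1]
E
python3 - <<'E'
import cv2,numpy as np
D=np.load('top0.npz');f=D['f'][120:220,155:310,::-1]
g=np.load('scene0.npz')['f'][180:260,215:360,::-1]
a=cv2.resize(f,(600,387),interpolation=cv2.INTER_CUBIC)[:300];b=cv2.resize(g,(544,300),interpolation=cv2.INTER_CUBIC)
im=np.zeros((600,600,3),np.uint8);im[:300]=a;im[300:,:544]=b
cv2.imwrite('pics/crop.png',im)
E
```

```text
top plinth 3516 ((0.6078322529792786, -0.007100820541381836), (0.4967033267021179, 0.2187553346157074), 88.2479019165039) 0.06968638649267878
[[0.4909000098705292, -0.25200000405311584], [0.7095999717712402, -0.25870001316070557], [0.7247999906539917, 0.2378000020980835], [0.5060999989509583, 0.24449999630451202]]
top red 73 med [0.5453 0.1503 0.1131] min [0.5325 0.1347 0.101 ] max [0.5599 0.1658 0.1204]
top greenbtn 165 med [0.6282 0.0625 0.112 ] min [ 0.5305 -0.1332  0.0863] max [0.6899 0.1205 0.1228]
top tower 785 med [0.667  0.0723 0.2208] min [ 0.6238 -0.1636  0.212 ] max [0.71   0.1229 0.2308]
top guard 76 med [ 0.6359 -0.1634  0.2275] min [ 0.5845 -0.1669  0.1751] max [ 0.6805 -0.1598  0.2347]
top gtop 69 med [ 0.6392 -0.1634  0.2277] min [ 0.5881 -0.1669  0.2209] max [ 0.6805 -0.1598  0.2348]
top drawer 107 med [ 0.4242 -0.0558  0.0587] min [ 0.42   -0.1272  0.0529] max [0.6373 0.0168 0.0654]
top cup 78 med [ 0.3196 -0.2725  0.0723] min [ 0.2768 -0.3014  0.0623] max [ 0.3517 -0.2256  0.0797]
scene plinth 1660 ((0.6093071103096008, -0.007851749658584595), (0.496622234582901, 0
[... 151 characters left out ...]
7325999736785889, 0.23639999330043793], [0.503000020980835, 0.2442999929189682]]
scene greenbtn 221 med [0.7098 0.0572 0.1084] min [ 0.5376 -0.045   0.0868] max [0.7182 0.1207 0.1239]
scene tower 483 med [0.6722 0.0606 0.2222] min [ 0.2519 -0.1655  0.2117] max [0.7142 0.1206 0.232 ]
scene guard 173 med [ 0.643  -0.1655  0.1914] min [ 0.5882 -0.1691  0.1355] max [ 0.6846 -0.1588  0.2326]
scene gtop 57 med [ 0.643  -0.1641  0.227 ] min [ 0.5915 -0.1684  0.2156] max [ 0.6851 -0.1579  0.2338]
scene drawer 69 med [ 0.4261 -0.0444  0.0582] min [ 0.4171 -0.1059  0.0527] max [0.435  0.017  0.0634]
scene cup 102 med [ 0.3061 -0.2643  0.0685] min [ 0.2717 -0.3004  0.0604] max [ 0.3509 -0.2273  0.0811]
```

View pics/crop.png

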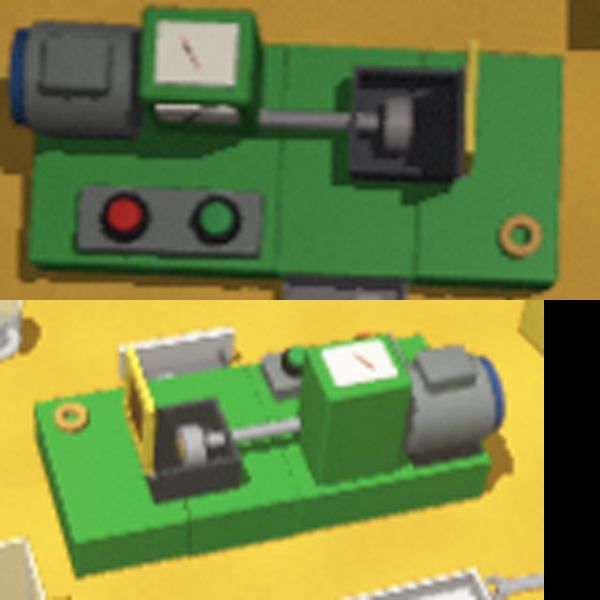

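The plinth and hinge fit the stated sizes: tester centre (0.608, -0.007), yaw about -1.8°. The guard is near 1.6 rad and the drawer about 67 mm out. I'll set up a state helper in tester axes, then turn the tool to the tester, close the jaws and approach the guard from the right.

```bash
cat >> h.py <<'E'
C=np.array([.608,-.007]); YAW=np.radians(-1.8)
EX=np.array([np.cos(YAW),np.sin(YAW)]); EY=np.array([-EX[1],EX[0]])
def tst(p): d=np.array(p)[...,:2]-C; return np.stack([d@EX,d@EY,np.array(p)[...,2]],-1)
def show():
    s=status.get_state(); M=rot(s['orientation'])
    print('t',round(s['clock'],2),'tcp_t mm',(tst(s['tcp_pos'])*1000).round(1),'tool yaw rel',np.degrees(np.arctan2(M[1,0],M[0,0])-YAW).round(2),'tz',M[:,2].round(3),'F',np.round(s['wrist_force'],1),'gap',round(s['finger_gap'],4),'grip',round(s['grip_force'],1))
if __name__=='__main__': show()
E
python3 -m handwheel '{"deltas":[[-1,0,0,0,1],[-1,0,0,0,1],[-1,0,0,0,0.27],[-1,0,0,0,0]]}' 20; python3 h.py
```

```text
clock: 0.6
tcp_pos: [0.2051, -0.537, 0.3035]
orientation: [-0.0, 1.0, -0.015, -0.0]
wrist_force: [-0.9, -1.0, 0.3]
finger_gap: 0.0121
grip_force: 0.0
t 0.6 tcp_t mm [-386.1 -542.4  303.5] tool yaw rel 0.03 tz [-0.     0.001 -1.   ] F [-0.9 -1.   0.3] gap 0.0121 grip 0.0
```

```bash
python3 -m handwheel '{"deltas":[[-1,0.95,-0.75,0,0],[-1,0.95,-0.75,0,0],[-1,0.95,-0.75,0,0],[-1,0.95,-0.75,0,0],[-1,0.95,-0.75,0,0],[-1,0.95,-0.75,0,0],[-1,0.95,-0.75,0,0],[-1,0.95,-0.75,0,0],[-1,0.95,-0.75,0,0],[-1,0.95,-0.75,0,0],[-1,0.95,-0.7,0,0],[-1,0,0,0,0],[-1,0,0,0,0],[-1,0,0,0,0]]}'; python3 h.py
python3 - <<'E'
from h import *
for n in('top','scene'):
    c,P=cam(n); 
    f=c['frame']; T=tst(P); hsv=cv2.cvtColor(f,cv2.COLOR_RGB2HSV);H,S,V=[hsv[...,i].astype(int) for i in range(3)]
    x,y,z=np.moveaxis(T,-1,0)
    # gripper tips: lowest points near tcp
    m=(abs(x-.03)<.05)&(y<-.175)&(y>-.27)&(z>.09)&(z<.26)
    q=T[m]; 
    if len(q): print(n,'tip',len(q),np.percentile(q,[2,50,98],axis=0).round(4).tolist())
    m=(abs(x-.03)<.06)&(abs(y+.15)<.025)&(z>.125)&(z<.26)
    q=T[m]; print(n,'guard',len(q),np.percentile(q,[2,50,98],axis=0).round(4).tolist())
    q=q[np.isfinite(q[:,0])]; A=np.polyfit(q[:,2],q[:,1],1); print('slope dy/dz',A)
    m=(x>-.13)&(x<-.03)&(y>.02)&(y<.11)&(z>.099)&(z<.125)&(H>45)&(H<95); q=T[m]; print(n,'start',len(q),np.percentile(q,[2,50,98],axis=0).round(4).tolist())
    m=(x>-.22)&(x<-.14)&(y>-.14)&(y<.04)&(z>.05)&(z<.07); q=T[m]; print(n,'dr',len(q),np.percentile(q,[2,50,98],axis=0).round(4).tolist())
    v,u=np.where((abs(x-.03)<.3)&(abs(y+.12)<.25)&(z<.4)); 
    cr=f[max(v.min()-5,0):v.max()+5,max(u.min()-5,0):u.max()+5,::-1]; k=min(800/cr.shape[1],600/cr.shape[0]); cv2.imwrite(f'pics/{n}1.png',cv2.resize(cr,None,fx=k,fy=k))
E
```

```text
clock: 2.35
tcp_pos: [0.6324, -0.2233, 0.304]
orientation: [0.0, 1.0, -0.016, -0.0]
wrist_force: [-0.3, 0.5, -0.3]
finger_gap: -0.0001
grip_force: 0.0
t 2.35 tcp_t mm [  31.2 -215.4  304. ] tool yaw rel -0.06 tz [-0. -0. -1.] F [-0.3  0.5 -0.3] gap -0.0001 grip 0.0
top guard 1 [[0.0797, -0.1269, 0.1268], [0.0797, -0.1269, 0.1268], [0.0797, -0.1269, 0.1268]]
slope dy/dz [-0.50055095 -0.06345872]
top start 111 [[-0.091, 0.0409, 0.0995], [-0.0685, 0.0701, 0.1106], [-0.041, 0.1044, 0.1238]]
top dr 19 [[-0.1859, 0.0015, 0.0525], [-0.1817, 0.0145, 0.0594], [-0.1776, 0.0256, 0.0662]]
scene tip 29 [[0.0216, -0.2277, 0.2346], [0.0387, -0.216, 0.2481], [0.0452, -0.2018, 0.2577]]
scene guard 190 [[-0.019, -0.1609, 0.1266], [0.0422, -0.158, 0.1863], [0.0841, -0.1501, 0.2345]]
slope dy/dz [ 0.02557512 -0.1618942 ]
scene start 32 [[-0.0816, 0.042, 0.0996], [-0.062, 0.0647, 0.1135], [-0.0372, 0.0778, 0.1236]]
scene dr 85 [[-0.1913, -0.1165, 0.0503], [-0.1786, -0.0397, 0.0584], [-0.1701, 0.024, 0.0673]]<stdin>:12: RankWarning: Polyfit may be poorly conditioned
```

View pics/scene1.png

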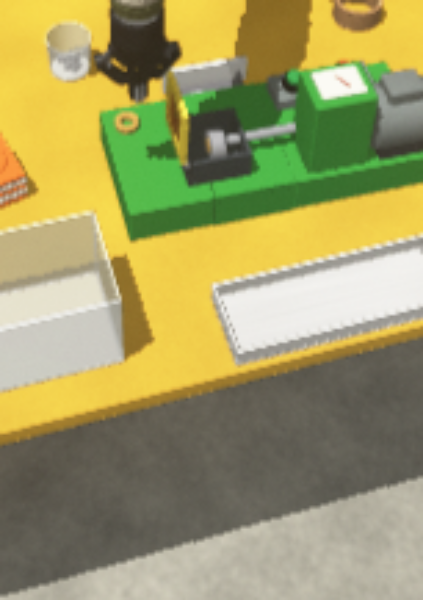

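The picture shows the shut fingertip at (137,97), clear to the right of the upright guard at (178,115), with its end at z≈0.232 as expected. I push the guard along its arc, contact about 85 mm from the hinge.

```bash
python3 -m handwheel '{"deltas":[[-1,0,0,0.6,0],[-1,0,-0.55,0,0],[-1,0,-0.55,0,0],[-1,0,-0.28,0.01,0],[-1,0,-0.28,0.01,0],[-1,0,-0.27,0.07,0],[-1,0,-0.26,0.1,0],[-1,0,-0.24,0.14,0],[-1,0,-0.23,0.16,0],[-1,0,-0.2,0.19,0],[-1,0,-0.18,0.22,0],[-1,0,-0.14,0.24,0],[-1,0,-0.12,0.25,0],[-1,0,0,0,0]]}'; python3 h.py
cat > g.py <<'E'
from h import *
import sys
for n in('top','scene'):
    c,P=cam(n); T=tst(P); x,y,z=np.moveaxis(T,-1,0); f=c['frame']
    hsv=cv2.cvtColor(f,cv2.COLOR_RGB2HSV);H,S=hsv[...,0],hsv[...,1]
    m=(x>-.03)&(x<.09)&(y>-.17)&(y<-.03)&(z>.121)&(z<.25)&(H>12)&(H<34)&(S>110)
    q=T[m]
    if len(q)>5: print(n,'guard',len(q),np.percentile(q,[3,50,97],axis=0).round(4).tolist(),'dz/dy',np.polyfit(q[:,1],q[:,2],1))
    m=(x>-.21)&(x<-.10)&(y>-.13)&(y<.03)&(z>.045)&(z<.066); q=T[m]
    if len(q): print(n,'drawer x',np.percentile(q[:,0],[3,50,97]).round(4))
    m=(abs(x)<.25)&(abs(y)<.3)&(z<.4)&(z>.05); v,u=np.where(m)
    cr=f[max(v.min()-5,0):v.max()+5,max(u.min()-5,0):u.max()+5,::-1]; k=min(800/cr.shape[1],600/cr.shape[0]); cv2.imwrite(f'pics/{n}{sys.argv[1]}.png',cv2.resize(cr,None,fx=k,fy=k))
E
python3 g.py 2
```

```text
clock: 4.2
tcp_pos: [0.6366, -0.0901, 0.2227]
orientation: [-0.0, 1.0, -0.016, -0.001]
wrist_force: [-0.3, 0.0, 0.4]
finger_gap: 0.0004
grip_force: 0.0
t 4.2 tcp_t mm [ 31.2 -82.2 222.7] tool yaw rel 0.02 tz [-0.003  0.001 -1.   ] F [-0.3  0.   0.4] gap 0.0004 grip 0.0
top guard 244 [[-0.0178, -0.1559, 0.1234], [0.0168, -0.139, 0.134], [0.0774, -0.1155, 0.1462]] dz/dy [0.33323214 0.18218134]
top drawer x [-0.1858 -0.18   -0.1035]
scene guard 410 [[-0.0138, -0.1504, 0.1287], [0.0429, -0.1103, 0.1417], [0.0806, -0.0544, 0.169]] dz/dy [0.27781809 0.17389006]
scene drawer x [-0.1886 -0.1788 -0.1702]
```

The guard has followed to about 16°. I finish it with straight-down pushes.

```bash
python3 -m handwheel '{"deltas":[[-1,0,-0.08,0.25,0],[-1,0,-0.04,0.25,0],[-1,0,0,0,0]]}'|grep force;python3 h.py; python3 -m handwheel '{"deltas":[[-1,0,0,0.04,0],[-1,0,0,0.04,0],[-1,0,0,0,0],[-1,0,0,0,0]]}' | grep force;python3 h.py; python3 g.py 3
```

```text
wrist_force: [0.3, 0.5, 0.3]
grip_force: 0.0
t 4.67 tcp_t mm [ 31.3 -77.6 202.9] tool yaw rel 0.0 tz [-0.002  0.001 -1.   ] F [0.3 0.5 0.3] gap 0.0001 grip 0.0
wrist_force: [-1.4, 0.8, 4.6]
grip_force: 2.4
t 5.17 tcp_t mm [ 31.9 -77.8 201.6] tool yaw rel 0.0 tz [ 0. -0. -1.] F [-1.4  0.8  4.6] gap 0.0002 grip 2.4
top guard 258 [[-0.0182, -0.1532, 0.1225], [0.0184, -0.1364, 0.129], [0.0792, -0.1112, 0.1393]] dz/dy [0.05151658 0.13830174]
top drawer x [-0.1856 -0.1803 -0.1035]
scene guard 389 [[-0.0149, -0.1494, 0.1234], [0.0428, -0.1092, 0.1303], [0.0799, -0.0497, 0.1757]] dz/dy [0.03740183 0.13659042]
scene drawer x [-0.1872 -0.1779 -0.1697]
```

Tip is at z=0.129 with 4.6 N, so it is nearly on the stop. I press a little harder to be sure.

```bash
python3 -m handwheel '{"deltas":[[-1,0,0,0.06,0],[-1,0,0,0.06,0],[-1,0,0,0,0],[-1,0,0,0,0]]}' | grep force;python3 h.py; python3 -m handwheel '{"deltas":[[-1,0,0,-0.6,0],[-1,0,0,-1,0],[-1,0,0,-0.5,0],[-1,-1,0.1,0,0],[-1,-1,0.1,0,0],[-1,-1,0.1,0,0],[-1,-1,0.1,0,0],[-1,-1,-0.1,0,0],[-1,-0.9,-0.6,0,0],[-1,0,-0.3,0,0],[-1,0,0,0,0],[-1,0,0,0,0]]}' >/dev/null; python3 h.py; python3 g.py 4
```

```text
wrist_force: [-9.5, 2.4, 26.3]
grip_force: 13.3
t 5.78 tcp_t mm [ 31.8 -77.7 201.3] tool yaw rel 0.01 tz [ 0.003 -0.001 -1.   ] F [-9.5  2.4 26.3] gap 0.0003 grip 13.3
t 7.28 tcp_t mm [-202.9  -54.2  280.4] tool yaw rel 0.02 tz [ 0.001 -0.001 -1.   ] F [ 0.2  0.5 -0.3] gap -0.0001 grip 0.0
top guard 729 [[-0.0176, -0.1511, 0.1222], [0.0309, -0.0987, 0.1294], [0.0784, -0.0505, 0.1369]] dz/dy [0.00657262 0.12987865]
top drawer x [-0.1862 -0.1803 -0.1071]
scene guard 461 [[-0.0172, -0.1487, 0.1235], [0.0358, -0.0995, 0.1306], [0.08, -0.0502, 0.1383]] dz/dy [-0.00920913  0.12979371]
scene drawer x [-0.1875 -0.1783 -0.1079]
```

View pics/scene4.png

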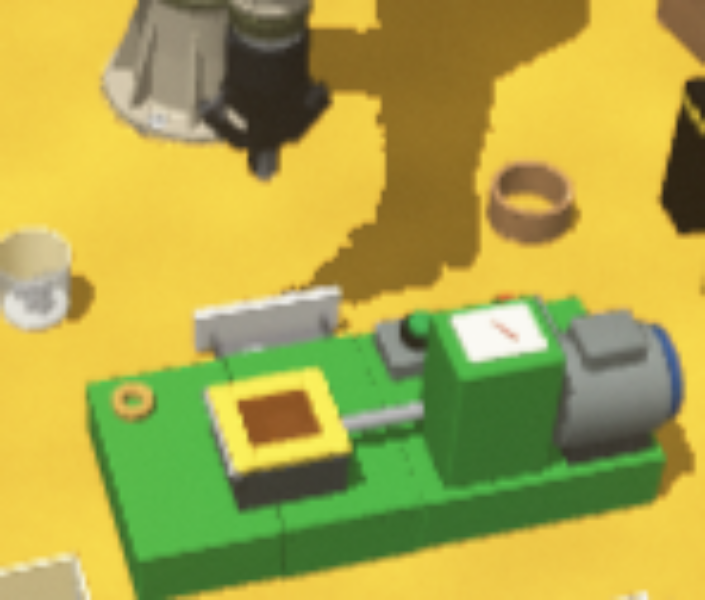

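The guard lies flat on the cup (280,415) and the drawer front stands out at (268,320), with the fingertip at (264,170). I back off and lower in front of the drawer.

```bash
python3 -m handwheel '{"deltas":[[-1,-0.6,0,0,0],[-1,0,0,0.85,0],[-1,0,0,0.85,0],[-1,0,0,0.85,0],[-1,0,0,0.85,0],[-1,0,0,0.85,0],[-1,0,0,0,0],[-1,0,0,0,0]]}' |grep wrist; python3 h.py
```

```text
wrist_force: [-0.1, -0.1, 0.8]
t 8.38 tcp_t mm [-227.3  -54.2  111. ] tool yaw rel -0.01 tz [ 0. -0. -1.] F [-0.1 -0.1  0.8] gap -0.0002 grip 0.0
```

```bash
python3 -m handwheel '{"deltas":[[-1,0.25,0,0,0],[-1,0.25,-0.1,0,0],[-1,0.25,0,0,0],[-1,0.25,0,0,0],[-1,0.25,0,0,0],[-1,0.25,0,0,0],[-1,0.25,0,0,0],[-1,0.25,0,0,0],[-1,0.15,0,0,0],[-1,0.05,0,0,0],[-1,0,0,0,0],[-1,0,0,0,0]]}' |grep wrist; python3 h.py; python3 g.py 5;  python3 -m handwheel '{"deltas":[[-1,0.05,0,0,0],[-1,0.05,0,0,0],[-1,0.05,0,0,0],[-1,0,0,0,0]]}' |grep wrist; python3 h.py
```

```text
wrist_force: [0.8, -0.1, 0.4]
t 9.88 tcp_t mm [-139.7  -50.   110.5] tool yaw rel -0.01 tz [ 0.001 -0.001 -1.   ] F [ 0.8 -0.1  0.4] gap 0.0 grip 0.0
top guard 737 [[-0.0174, -0.151, 0.1219], [0.0302, -0.1, 0.1291], [0.0782, -0.0504, 0.1368]] dz/dy [0.00340628 0.12949986]
top drawer x [-0.1274 -0.122  -0.1033]
scene guard 457 [[-0.0176, -0.1488, 0.1244], [0.0338, -0.0992, 0.1306], [0.0795, -0.0498, 0.1368]] dz/dy [-0.00232078  0.13036734]
scene drawer x [-0.136  -0.1234 -0.1046]
wrist_force: [-1.2, -0.5, 0.5]
t 10.47 tcp_t mm [-133.8  -49.8  110.3] tool yaw rel 0.0 tz [ 0. -0. -1.] F [-1.2 -0.5  0.5] gap 0.0002 grip 0.5
```

```bash
for i in 1 2; do python3 -m handwheel '{"deltas":[[-1,0.05,0,0,0],[-1,0.05,0,0,0],[-1,0,0,0,0],[-1,0,0,0,0]]}' |grep wrist; python3 h.py; done
```

```text
wrist_force: [-4.2, -0.2, 3.1]
t 10.97 tcp_t mm [-130.8  -49.8  110.1] tool yaw rel -0.0 tz [-0.002 -0.    -1.   ] F [-4.2 -0.2  3.1] gap 0.0001 grip 2.5
wrist_force: [-14.3, -1.6, 10.7]
t 11.47 tcp_t mm [-130.3  -49.5  109.6] tool yaw rel -0.03 tz [-0.009 -0.    -1.   ] F [-14.3  -1.6  10.7] gap 0.0005 grip 7.3
```

The drawer is on its stop: 14 N, no further motion, TCP at -130 as computed. I retreat, rise, and move above the start button.

```bash
python3 -m handwheel '{"deltas":[[-1,-0.6,0,0,0],[-1,-0.4,0,0,0],[-1,0,0,-1,0],[-1,0,0,-1,0],[-1,0,0,-1,0],[-1,0,0,-1,0],[-1,0,0,-0.5,0],[-1,0,0,0,0],[-1,0,0,0,0]]}' |grep wrist; python3 h.py; python3 g.py 6
python3 - <<'E'
from h import *
for n in('top','scene'):
    c,P=cam(n);T=tst(P);x,y,z=np.moveaxis(T,-1,0);hsv=cv2.cvtColor(c['frame'],cv2.COLOR_RGB2HSV);H,S,V=[hsv[...,i].astype(int) for i in range(3)]
    for zl in(.1,.105):
        m=(x>-.1)&(x<-.04)&(y>.03)&(y<.11)&(z>zl)&(z<.13)&(H>45)&(H<95)&(S>110);q=T[m];print(n,zl,len(q),q.mean(0).round(4),np.percentile(q,[3,97],axis=0).round(4).tolist())
E
```

```text
wrist_force: [-0.1, -0.2, 0.6]
t 12.6 tcp_t mm [-166.3  -49.7  289.4] tool yaw rel -0.0 tz [-0.001  0.    -1.   ] F [-0.1 -0.2  0.6] gap -0.0 grip 0.0
top guard 743 [[-0.0169, -0.1509, 0.1225], [0.0298, -0.1007, 0.1293], [0.0783, -0.0505, 0.1368]] dz/dy [0.00547034 0.12987114]
top drawer x [-0.1187 -0.1137 -0.1005]
scene guard 463 [[-0.017, -0.1494, 0.1241], [0.0336, -0.099, 0.1308], [0.0807, -0.0496, 0.1372]] dz/dy [0.00190698 0.13102609]
scene drawer x [-0.1219 -0.1039 -0.1015]
top 0.1 64 [-0.0676  0.0697  0.1148] [[-0.0809, 0.0565, 0.1064], [-0.0536, 0.0843, 0.122]]
top 0.105 63 [-0.0674  0.0697  0.115 ] [[-0.0809, 0.0565, 0.1071], [-0.0536, 0.0843, 0.1221]]
scene 0.1 25 [-0.0673  0.0661  0.1161] [[-0.0833, 0.0571, 0.106], [-0.0499, 0.0762, 0.1243]]
scene 0.105 24 [-0.0674  0.0662  0.1165] [[-0.0833, 0.0571, 0.1073], [-0.0499, 0.0763, 0.1243]]
```

View pics/top6.png

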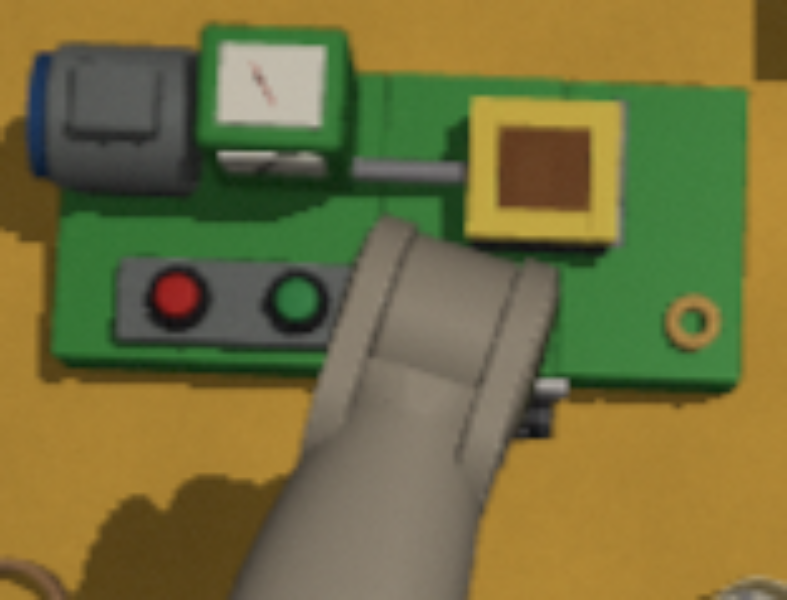

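Guard (545,170) closed, drawer flush, start button at (297,300) = tester (-68, 70, 115) mm, red at (178,297). I move over the start button and descend to just above it.

```bash
python3 -m handwheel '{"deltas":[[-1,0.62,-0.75,0,0],[-1,0.62,-0.75,0,0],[-1,0.61,-0.75,0,0],[-1,0.61,-0.73,0,0],[-1,0,0,0,0],[-1,0,0,0.8,0],[-1,0,0,0.8,0],[-1,0,0,0.7,0],[-1,0,0,0,0],[-1,0,0,0,0]]}' |grep wrist; python3 h.py
```

```text
wrist_force: [0.6, -0.6, 0.9]
t 14.05 tcp_t mm [-67.5  68.  199.1] tool yaw rel 0.04 tz [ 0.001  0.001 -1.   ] F [ 0.6 -0.6  0.9] gap -0.0001 grip 0.0
```

```bash
python3 -m handwheel '{"deltas":[[-1,0,-0.04,0.15,0],[-1,0,0,0.1,0],[-1,0,0,0.05,0],[-1,0,0,0,0]]}' |grep wrist; python3 h.py; for i in 1 2; do python3 -m handwheel '{"deltas":[[-1,0,0,0.06,0],[-1,0,0,0,0]]}' |grep wrist; python3 h.py; done
```

```text
wrist_force: [0.5, 0.4, 2.8]
t 14.55 tcp_t mm [-67.1  69.2 186.7] tool yaw rel 0.16 tz [ 0.001  0.001 -1.   ] F [0.5 0.4 2.8] gap -0.0002 grip 1.2
wrist_force: [1.9, -0.1, 4.3]
t 14.8 tcp_t mm [-67.2  69.2 184.2] tool yaw rel 0.16 tz [ 0.001  0.001 -1.   ] F [ 1.9 -0.1  4.3] gap 0.0001 grip 1.8
wrist_force: [-2.0, -1.4, 14.7]
t 15.05 tcp_t mm [-67.2  69.2 183.4] tool yaw rel 0.16 tz [ 0.002  0.001 -1.   ] F [-2.  -1.4 14.7] gap -0.0002 grip 7.3
```

Force jumps at bottom, so it is on the stop. I press a touch more, then release and retreat.

```bash
python3 -m handwheel '{"deltas":[[-1,0,0,0.05,0],[-1,0,0,0,0],[-1,0,0,0,0]]}' |grep wrist; python3 h.py; python3 -m handwheel '{"deltas":[[-1,0,0,-0.5,0],[-1,0,0,-1,0],[-1,0,0,-1,0],[-1,0,0,-0.5,0],[-1,-1,0,0,0],[-1,-1,0,0,0],[-1,-1,0,0,0],[-1,-0.5,0,0,0],[-1,0,0,0,0],[-1,0,0,0,0],[-1,0,0,0,0]]}' |grep wrist; python3 h.py; python3 g.py 7
```

```text
wrist_force: [-6.5, 0.4, 25.1]
t 15.43 tcp_t mm [-67.2  69.2 183.2] tool yaw rel 0.17 tz [ 0.004  0.001 -1.   ] F [-6.5  0.4 25.1] gap 0.0001 grip 12.9
wrist_force: [-0.5, -0.4, -0.3]
t 16.8 tcp_t mm [-206.8   68.6  299.3] tool yaw rel 0.15 tz [-0.     0.001 -1.   ] F [-0.5 -0.4 -0.3] gap 0.0003 grip 0.0
top guard 729 [[-0.0177, -0.1511, 0.1225], [0.0283, -0.1003, 0.1292], [0.0783, -0.0506, 0.1371]] dz/dy [-0.00345586  0.12899539]
top drawer x [-0.1201 -0.1136 -0.1018]
scene guard 463 [[-0.0168, -0.1495, 0.1239], [0.0336, -0.0994, 0.1304], [0.0813, -0.0504, 0.1366]] dz/dy [0.00065462 0.13049511]
scene drawer x [-0.1207 -0.1089 -0.1053]
```

View pics/top7.png

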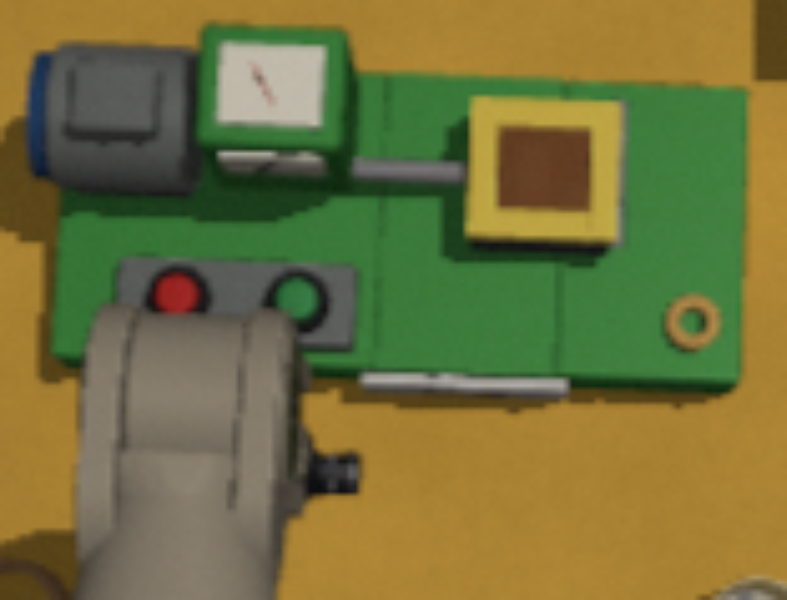

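The drawer front sits flush (465,385), the guard is flat on the cup (545,170), and both buttons are out with the arm clear.

```bash
python3 -c "
from workcell import hand_in
print(hand_in())"
```

```text
the job is handed in; nothing more can be done
None
```

Job handed in at about 17 s: drawer pushed fully shut, guard closed flat on the cup, then the green start button pressed to its stop and released; I never touched the red button.

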